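# Level the packing-bench shelf and proof-press it

### The arm

A 6-joint arm with a two-finger parallel gripper is mounted at the origin on the work surface. World frame = base frame: x ahead of the robot, y to its left, z up, the work surface at z = 0. Lengths are in mm, angles in rad, forces in N, time in s.
With the tool pointing down it reaches from about 375 to 975 mm from the base axis. Payload 3.8 kg.
Tool frame: the origin (TCP) lies at the very end of the fingers, on their centre line; the grasp point (between the pads) lies 19 mm behind it; z points along the fingers, y is the direction in which the jaws open and shut (so a half turn about z gives the same grasp; the last joint's range is limited). The gripper opens to 88 mm and grips with 3 to 60 N. Pads are 18 mm wide; open, the fingers measure 123 mm over their backs; the gripper's body (75 mm by 187 mm) begins 45 mm behind the grasp point.
Start: joints at [1.154, 0.264, 1.604, -0, 1.274, -0.037], TCP at [250.243, 626.894, 238.706] pointing down, gripper open.
Joint ranges: [-2.63, 2.63], [-0.94, 2.18], [0.31, 2.57], [-1.31, 4.45], [0, 2.66], [-2.55, 2.55]. Speed limits (rad/s): [2.57, 2.57, 3.14, 3.14, 3.14, 3.14].

### API

Orientations are given as a 3x3 rotation matrix whose columns are the frame's x, y, z axes.
In Python, from station import robot gives the robot as it stands.
- The arm moves only by the tool drive_tool, never from a script. Its argument "increments" is a list that holds one entry, the list of rows, each a list of 5 numbers: the shift along the world's x, y, z in m, then the turn about the world's z in degrees, then the opening, from -1 (shut) to 1 (fully open). In form: [[[dx, dy, dz, twist, hand], ...]]. A call has 1 to 20 rows; each row is the pose to reach, as a shift and turn from the pose commanded when the call began; what a row does not reach only later rows make up. A row lasts 1/8 s, in which the tool goes at most 62.5 mm and 10.7 degrees, less where a joint would pass 70% of its speed; a pose out of reach is approached as far as the arm can. A call with a gripper value outside its range is refused whole. The fingers move at their own pace and stop on an object; "squeeze" is the grip in N (left out, the last holds). Time passes only in rows, so rows that repeat a pose let the fingers close. It gives the time, the measured TCP pose, the force and the opening at its end, in the units of the state.
- robot.state(): the state, without advancing time (a new reading comes with each control period).
- robot.camera(name): name is "side" or "top" or "wrist"; returns a dict with "frame" (400x640x3 uint8, red, green, blue), "depth" (400x640 float32, mm along the optical axis (not along the pixel's ray), 0 where there is no reading), "mtx" (3x3 intrinsics, pixels), "R" (3x3) and "t" (3): a world point X has camera coordinates R X + t; the wrist camera has in their place "tool_from_camera" (4x4, takes a point from camera to tool coordinates, whose origin is the TCP and whose axes are the flange's). Camera axes: x right, y down, z forward; pixel columns grow to the right and rows downward; lengths in mm; the calibration is good to about 2 mm. A picture is of the moment at which its call begins: read the wrist's pose just before it.
- robot.hand_in(): hands the job in, once; it reports no verdict.
The state is a dict: "time": time; "qpos": joint angles; "joint_velocities": joint speeds; "joint_efforts": joint torques, N m; "eef_pos": TCP position; "orientation": TCP orientation; "contact_force": force on the tool from outside, world axes, zero at the start; "ft_torque": the same for the moment, N m; "width": finger opening in mm.
Only numpy, scipy, OpenCV 4.12 (cv2) and the standard library are available. Lean on these libraries where they do the work, as an engineer would, in place of code of your own. Each camera call takes 0.05 s, during which the arm holds its last target.

### The job

Stand the red spirit level upright along the narrow green shelf and let go of it so that its bubble shows how far the shelf is out of true, then turn the black knob of the levelling foot until the bubble sits between the two black lines, with the level standing on the shelf untouched. Then press the level down firmly onto the shelf, about as hard as a one-kilo weight, and finish while still pressing, with the bubble still between the lines. Do not slam or crush the level, and leave the tape roll, the carton and the yellow label box where they are.

Things in the scene. Friction and masses are not known exactly. Their poses are not given: they have to be found in the camera images.
- level_center (a point): Centre of the red spirit level, a loose bar 180 mm long (x), 30 mm wide (y), 45 mm tall (z up), about 0.3 kg; this point is 22.5 mm above its underside. It starts lying on the bench, bubble up; either way round will do. Top middle: green vial 72 mm long, white bubble 16 mm long, black lines 13 mm either side of the middle. Flat red tops 50 mm long, centred 61 mm from the middle.
- bubble (a joint): Bubble centre along the level's own x axis, in m from the vial's middle: 0 centred, -0.022 and 0.022 its ends; between the lines within 0.005. It runs to the higher end, 0.65 mm per 0.001 rad of slope until it meets the vial's end, and takes 1 to 1.5 s to settle.
- shelf_mid (a point): Top face of the narrow green shelf, middle of its clear part; z out of the face, y along the shelf away from the knob, x across. Board 50 mm deep, 12 mm thick, 145 mm to either side of this point, top about 90 mm above the bench, on a 90 mm wide base plate. Hinged 130 mm from here at its +y end; the -y end rides on the levelling foot and starts out of level (slope up to 0.04 rad).
- knob_grip (a point): Centre of the round black knob on the levelling foot: diameter 44, height 30 mm, upright axis, 170 mm from the shelf's middle on its -y side, 130 mm above the bench; stays at that height; 10 mm or more free below. Clockwise from above raises the shelf's -y end, 0.012 rad per rad (bubble moves 7.8 mm per rad towards the knob). Stays where left; takes 0.15 N m. White mark on top.
- knob (a joint): Turn of the knob in rad, growing clockwise seen from above, stops at -3 and 3. The bench and stand are a little uneven, so the number at which the shelf is level differs from time to time (within 0.5 of 0).
- tape: Bystander: blue roll of tape lying flat, outside diameter 100 mm, 48 mm tall, origin at the centre of its underside.
- carton: Bystander: cardboard carton 90 x 130 x 60 mm tall, origin at the centre of its underside.
- labels: Bystander: yellow label box 60 x 100 x 35 mm tall, origin at the centre of its underside.
- shelf: The tilting shelf board; origin on its hinge line at its +y end, at the height of its top face.
- level: The same spirit level; origin at the centre of its underside, axes as for its centre.
Not all that is in view belongs to the job. Of the things that look like the level, the middle-sized one is meant.

How it is judged (in metres and radians):
On the way, in this order (a step that is already met when the one before it is completed fails the run):
1. the level stands along the shelf, let go of, and its bubble shows the shelf out of level (contact force between level and shelf above 1 N and x of level_center in the frame of shelf_mid between -0.016 and 0.016 m and y of level_center in the frame of shelf_mid between -0.07 and 0.07 m and z of level_center in the frame of shelf_mid between 0.018 and 0.027 m and angle between the x axis of level_center and the y axis of shelf_mid, either way round below 0.2 rad and angle between level_center's own z axis and vertical below 0.1 rad and contact force between each of the arm, the fingers and level below 0.1 N and linear speed of level below 0.02 m/s and (value of joint bubble above 0.0055 m or value of joint bubble below -0.0055 m)), for 0.2 s.
2. the shelf has been levelled: the level stands untouched on it with the bubble between the lines (contact force between level and shelf above 1 N and x of level_center in the frame of shelf_mid between -0.016 and 0.016 m and y of level_center in the frame of shelf_mid between -0.07 and 0.07 m and z of level_center in the frame of shelf_mid between 0.018 and 0.027 m and angle between the x axis of level_center and the y axis of shelf_mid, either way round below 0.2 rad and angle between level_center's own z axis and vertical below 0.1 rad and contact force between each of the arm, the fingers and level below 0.1 N and linear speed of level below 0.02 m/s and value of joint bubble between -0.005 and 0.005 m), for 0.3 s.
At the end, for the whole second after the job is handed in: Robot still pressing: over 7 N between level and shelf (the level weighs 3 N), over 2 N between robot and level; level upright along the shelf (0.2 rad; middle within 16 mm across, 70 mm along), still; bubble within 5 mm of the middle; shelf within 0.015 rad of level (contact force between level and shelf above 1 N and x of level_center in the frame of shelf_mid between -0.016 and 0.016 m and y of level_center in the frame of shelf_mid between -0.07 and 0.07 m and z of level_center in the frame of shelf_mid between 0.018 and 0.027 m and angle between the x axis of level_center and the y axis of shelf_mid, either way round below 0.2 rad and angle between level_center's own z axis and vertical below 0.1 rad and value of joint bubble between -0.005 and 0.005 m and linear speed of level below 0.02 m/s and contact force between level and shelf above 7 N and contact force between any of the fingers, the arm and level above 2 N and angle between shelf_mid's own z axis and vertical below 0.015 rad); the arm keeps its last pose, push and grip.
It fails at once if a bystander was moved more than 30 mm (distance of any of tape, carton, labels from where it was at the start of the episode above 0.03 m).
It fails at once if the level was slammed or crushed (over 60 N on the shelf) (contact force between level and shelf above 60 N).
It also fails if it takes over 72 s, if anything falls off the work surface, if the arm or the gripper's body presses on something with over 40 N, if the wrist force passes 120 N, or if a joint passes its speed limit or range.

## Working session

There is one attempt and no reset: what is moved stays moved. The work goes in short steps, Python scripts to look and compute and a tool call to move; the robot and the scene stay as the last step left them, time stands still between calls to the robot, and variables do not carry over. Pictures are saved under pics/ and viewed, and the job is handed in when it is done.

Besides the shell and the picture viewer there is one more tool, called after ">>>" by a JSON object that holds its "op" and its "data". drive_tool: Moves the arm, as the interface text tells. Its arguments: {"type":"object","properties":{"increments":{"type":"array"},"squeeze":{"type":"number"}},"required":["increments"]}

```bash
mkdir -p pics; ls; cat > h.py <<'E'
import numpy as np, cv2
from station import robot
def snap(n,f):
    c=robot.camera(n); cv2.imwrite('pics/'+f+'.png',c['frame'][:,:,::-1]); np.savez('pics/'+f+'.npz',**{k:np.array(v) for k,v in c.items()}); return c
E
python3 - <<'E'
from h import *
for n in ['side','top','wrist']:
    c=snap(n,n+'0'); print(n,c['mtx'],c.get('R'),c.get('t'),c.get('tool_from_camera'))
print(robot.state())
E
```

```text
pics
side [[396.03490605   0.         316.36244278]
 [  0.         396.03490605 195.64969638]
 [  0.           0.           1.        ]] [[ 0.90407608 -0.42732478  0.00632318]
 [-0.2454223  -0.53123039 -0.81090207]
 [ 0.34987761  0.73156532 -0.58514771]] [-479.93442929  226.2414243   879.67244682] None
top [[446.18517895   0.         323.23424611]
 [  0.         446.18517895 198.40085931]
 [  0.           0.           1.        ]] [[ 0.01860862 -0.99973856  0.01328632]
 [-0.99360837 -0.01997103 -0.1111016 ]
 [ 0.11133789 -0.01113395 -0.99372024]] [ -11.08776143  559.64468242 1340.50453742] None
wrist [[337.28041094   0.         322.08552761]
 [  0.         337.28041094 195.60164204]
 [  0.           0.           1.        ]] None None [[ 9.76887799e-04 -9.47719728e-01 -3.19102432e-01  8.36281094e+01]
 [ 9.99998149e-01  1.45482900e-03 -1.25942054e-03 -1.48184368e+00]
 [ 1.65781717e-03 -3.19100611e-01  9.47719395e-01 -1.45707396e+02]
 [ 0.00000000e+00  0.00000000e+00  0.00000000e+00  1.00000000e+00]]
{'time': 0.15, 'qpos': array([ 1.15412596e+00,  2.64583062e-01,  1.60504507e+00, -7.50618512e-06,
        1.27370374e+00, -3.68984404e-02]), 'joint_velocities': array([ 0.00031216, -0.00293716, -0.00147999,  0.00037652,  0.00143284,
       -0.00057863]), 'joint_efforts': array([-2.51450874e-04, -5.02852571e+01, -3.57466006e+01,  7.29064853e-02,
        2.49596068e-02, -1.06665809e-04]), 'eef_pos': array([250.01016592, 626.40476175, 237.68025301]), 'orientation': array([[-9.28750007e-01,  3.70705999e-01, -6.97329601e-04],
       [ 3.70706650e-01,  9.28748642e-01, -1.59331836e-03],
       [ 5.69912476e-05, -1.73829916e-03, -9.99998488e-01]]), 'contact_force': array([-0.2025444 , -0.68758293, -0.77084575]), 'ft_torque': array([-0.0429798 , -0.07410794, -0.0132221 ]), 'width': 88.300854472322}
```

View pics/top0.png

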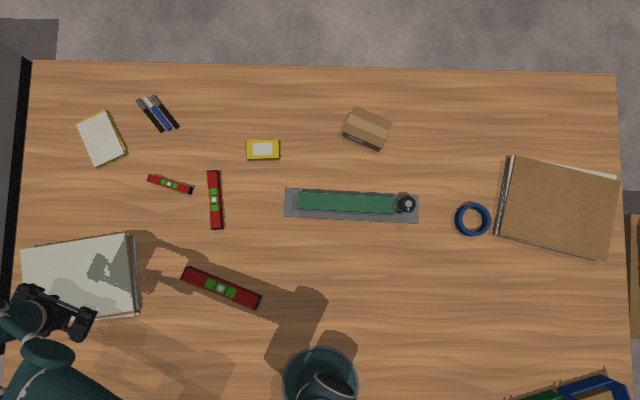

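View pics/side0.png

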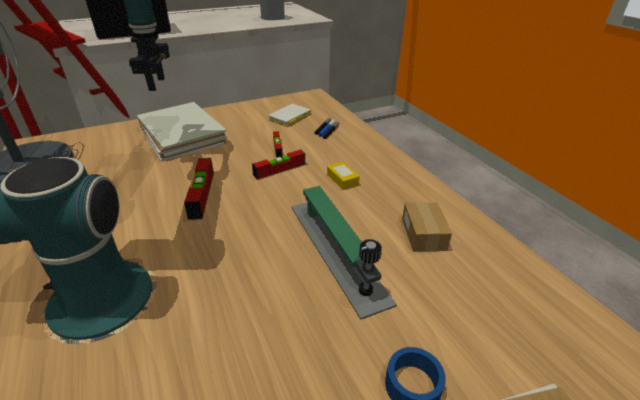

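View pics/wrist0.png

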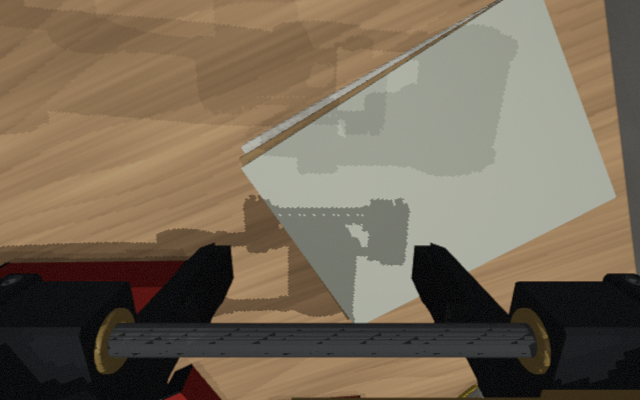

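Three red levels appear in the top view: small at (170,184), medium at (215,200) and large at (221,288). The middle one by size is the one at (215,200). I'll measure all three and check.

```bash
cat >> h.py <<'E'
def load(f): return dict(np.load('pics/'+f+'.npz'))
def ray(c,uv):
    d=np.linalg.inv(c['mtx'])@np.array([uv[0],uv[1],1.]); return -c['R'].T@c['t'], c['R'].T@d
def onz(c,uv,z):
    o,d=ray(c,uv); return o+d*(z-o[2])/d[2]
def tri(c1,u1,c2,u2):
    o1,d1=ray(c1,u1);o2,d2=ray(c2,u2)
    s=np.linalg.lstsq(np.c_[d1,-d2],o2-o1,rcond=None)[0]
    p,q=o1+d1*s[0],o2+d2*s[1]; return (p+q)/2,np.linalg.norm(p-q)
def dep(c,u,v):
    o,d=ray(c,(u,v)); z=c['depth'][int(round(v)),int(round(u))]; return o+d*z
def blobs(c,lo,hi,amin=20):
    h=cv2.cvtColor(c['frame'],cv2.COLOR_RGB2HSV)
    m=cv2.inRange(h,np.array(lo),np.array(hi))
    if lo[0]==0: m|=cv2.inRange(h,np.array((172,)+tuple(lo[1:])),np.array((180,)+tuple(hi[1:])))
    n,l,s,ce=cv2.connectedComponentsWithStats(m)
    return [(ce[i].round(1),s[i],(l==i).astype(np.uint8)) for i in range(1,n) if s[i][4]>=amin]
def rect(m):
    k=max(cv2.findContours(m,cv2.RETR_EXTERNAL,cv2.CHAIN_APPROX_NONE)[0],key=len); return cv2.minAreaRect(k)
E
python3 - <<'E'
from h import *
t=load('top0'); s=load('side0')
for nm,lo,hi in [('red',(0,120,50),(6,255,255)),('green',(35,80,20),(90,255,255)),('white',(0,0,180),(180,50,255))]:
  for n,c in [('top',t),('side',s)]:
    for ce,st,m in blobs(c,lo,hi,8 if nm!='white' else 6):
        if st[4]<6000 and (st[0]<500): print(nm,n,ce,st, dep(c,*ce).round(0) if nm!='red' else '')
c=t
for name,(x0,y0,x1,y1) in dict(small=(140,165,200,200),mid=(200,160,230,235),big=(175,255,270,315)).items():
    h=cv2.cvtColor(c['frame'],cv2.COLOR_RGB2HSV)
    m=np.zeros((400,640),np.uint8); sub=(h[y0:y1,x0:x1,1]>150)&((h[y0:y1,x0:x1,0]<6)|(h[y0:y1,x0:x1,0]>172)|((h[y0:y1,x0:x1,0]>40)&(h[y0:y1,x0:x1,0]<80)))
    m[y0:y1,x0:x1]=sub; m=cv2.morphologyEx(m,cv2.MORPH_CLOSE,np.ones((5,5),np.uint8))
    r=rect(m); b=cv2.boxPoints(r); d=c['depth'][m>0]; print(name,r, 'depthmin',d.min(),np.median(d)); print(np.array([onz(c,p,45) for p in b]).round(0))
im=cv2.resize(t['frame'][140:320,130:430,::-1],None,fx=2.6,fy=2.6,interpolation=cv2.INTER_CUBIC);cv2.imwrite('pics/crop1.png',im)
E
```

```text
red top [215.2 199.4] [207 171  16  57 467] 
red top [167.7 183.5] [147 174  43  20 208] 
red top [220.8 286.7] [181 267  79  43 885] 
red side [59.7 44.1] [   3    0  126  118 2529] 
red side [ 2.9 64.7] [  0  54   7  24 120] 
red side [11.7 79.7] [  8  62   9  33 170] 
red side [ 26.6 112.9] [ 15  86  26  50 476] 
red side [  1.8 101.9] [ 0 97  6 10 40] 
red side [ 10.1 122.5] [  0 107  21  32 269] 
red side [275.9 133.6] [274 132   5   5  21] 
red side [277.8 146.2] [275 143   7   7  29] 
red side [279.4 164.5] [253 150  51  29 590] 
red side [201.2 183.7] [185 159  28  54 589] 
green top [163.8 181.9] [160 179  10   7  38] [601. 491.  31.]
green top [173.  184.9] [169 182   8   7  33] [592. 463.  29.]
green top [213.8 198.9] [210 188   9  23 132] [550. 332.  44.]
green top [346.3 202.3] [ 298  192   98   22 1609] [543. -68.  86.]
green top [220.  287.7] [204 278  33  20 257] [287. 299.  58.]
green top [ 23.9 306.9] [ 20 304   8   7  18] [278. 607. 464.]
green top [ 19.1 309.1] [ 18 307   4   5   8] [277. 602. 486.]
green top [ 37.6 311. ] [ 35 309   5   5  10] [267. 593. 440.]
gr
[... 3444 characters left out ...]
 104  38  17 321] [734. 698.  26.]
white side [342.6 170.2] [334 165  18  11 103] [714. 194.  35.]
small ((168.09193420410156, 183.29217529296875), (42.10820388793945, 7.628661155700684), 17.52556800842285) depthmin 0.0 1369.217
[[602. 537.  45.]
 [624. 532.  45.]
 [588. 408.  45.]
 [566. 414.  45.]]
mid ((214.5431365966797, 199.1040496826172), (56.42766571044922, 12.183245658874512), 85.91438293457031) depthmin 0.0 1357.5588
[[634. 358.  45.]
 [637. 321.  45.]
 [466. 301.  45.]
 [463. 338.  45.]]
big ((220.16461181640625, 286.93096923828125), (77.40939331054688, 16.23914337158203), 22.2490234375) depthmin 0.0 1313.3148
[[307. 417.  45.]
 [351. 401.  45.]
 [269. 185.  45.]
 [225. 202.  45.]]
```

View pics/crop1.png

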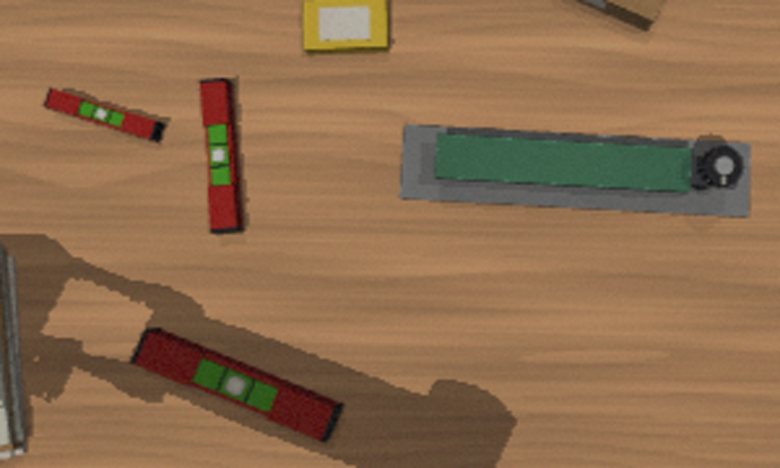

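The crop shows three candidates: small at (170,184), about 130 mm long; medium at (215,199), about 175 mm; large at (220,287), about 230 mm. The medium one fits 180 x 30 x 45, so that is the one meant. The shelf's knob is at (405,203), at its -y end. Next I'll measure the level, shelf and knob from both views.

```bash
python3 - <<'E'
from h import *
t=load('top0'); s=load('side0')
g=dict(lo=(35,80,20),hi=(90,255,255))
def pick(c,lo,hi,uv):
    return min(blobs(c,lo,hi,8),key=lambda b:np.hypot(*(b[0]-uv)))
# level: green vial both views
bt=pick(t,**g,uv=(214,199)); bs=pick(s,**g,uv=(280,160))
rt,rs=rect(bt[2]),rect(bs[2]); print(rt,rs)
print('vial tri',tri(t,rt[0],s,rs[0]))
h=cv2.cvtColor(t['frame'],cv2.COLOR_RGB2HSV)
print('vial from top at 45',onz(t,rt[0],45),'side',onz(s,rs[0],45))
# top-face direction: red top-face using depth ~ 45
def pts(c,m):
    v,u=np.nonzero(m); return np.array([dep(c,a,b) for a,b in zip(u,v) if c['depth'][b,a]>0])
red=pick(t,(0,120,50),(6,255,255),(215,199))
P=pts(t,red[2]); Q=P[P[:,2]>38]; print('red z pct',np.percentile(P[:,2],[5,50,95]))
r=cv2.fitLine(Q[:,:2].astype(np.float32),cv2.DIST_L2,0,.01,.01).ravel(); print('dir',r,np.degrees(np.arctan2(r[1],r[0])))
ax=r[:2];a=Q[:,:2]@ax;b=Q[:,:2]@np.array([-ax[1],ax[0]]);print('ext',np.percentile(a,[1,99]),np.percentile(b,[3,97]))
ca,cb=(np.percentile(a,1)+np.percentile(a,99))/2,(np.percentile(b,3)+np.percentile(b,97))/2
print('centre',ca*ax+cb*np.array([-ax[1],ax[0]]))
# shelf
for c,uv in((t,(346,202)),(s,(333,222))):
    b=pick(c,**g,uv=uv); m=cv2.erode(b[2],np.ones((3,3),np.uint8)); P=pts(c,m); P=P[P[:,2]>70]
    A=np.c_[P[:,:2]-P[:,:2].mean(0),np.ones(len(P))]; k=np.linalg.lstsq(A,P[:,2],rcond=None)[0]
    r=cv2.fitLine(P[:,:2].astype(np.float32),cv2.DIST_L2,0,.01,.01).ravel()
    print('shelf plane',k,'mean',P.mean(0),'dir',r, 'y range',P[:,1].min(),P[:,1].max()); 
    rr=rect(b[2]);print(rr); print(np.array([onz(c,p,90) for p in cv2.boxPoints(rr)]).round(1))
# base plate/knob
for n,c,(x0,y0,x1,y1) in(('t',t,(385,185,425,220)),('s',s,(345,230,395,300))):
    im=cv2.resize(c['frame'][y0:y1,x0:x1,::-1],None,fx=10,fy=8,interpolation=cv2.INTER_NEAREST);cv2.imwrite(f'pics/knob_{n}.png',im)
E
```

```text
((213.8009033203125, 199.01329040527344), (22.483421325683594, 6.917975902557373), 86.18592071533203) ((279.5, 159.0), (5.4596099853515625, 19.34809112548828), 73.3007583618164)
vial tri (array([552.08596848, 331.85046364,  41.66138757]), np.float64(4.327895426152713))
vial from top at 45 [549.67571835 331.74023011  45.        ] side [552.28323079 325.88961208  45.        ]
red z pct [18.11731461 44.29009225 49.47809586]
dir [9.9272847e-01 1.2037505e-01 5.4896747e+02 3.3142404e+02] 6.9137487
ext [500.19183307 671.74771601] [248.65488344 277.92011849]
centre [550.01563213 331.9091406 ]
shelf plane [-3.75025140e-03  2.13729177e-02  8.81823061e+01] mean [543.28301112 -67.90515808  88.18230613] dir [ 3.4230415e-02  9.9941397e-01  5.4328302e+02 -6.7905159e+01] y range -209.5922004761875 71.68021589225964
((346.3442077636719, 202.2411346435547), (97.3543472290039, 16.64361000061035), 3.251945734024048)
[[ 523.9   76.    90. ]
 [ 573.1   74.5   90. ]
 [ 562.5 -212.4   90. ]
 [ 513.3 -209.6   90. ]]
shelf plane [1.36091020e-02 2.04717136e-02 8.82853449e+01] mean [540.25094535 -78.78660716  88.28534488] dir [ 6.0428217e-02  9.9817252e-01  5.4025092e+02 -7.8786606e+01] y range -212.03456566771968 70.34026530483436
((332.5400390625, 224.72003173828125), (89.80001068115234, 26.0000057220459), 53.130104064941406)
[[ 494.8   55.2   90. ]
 [ 575.9   99.1   90. ]
 [ 562.1 -208.1   90. ]
 [ 497.8 -229.7   90. ]]
```

View pics/knob_t.png

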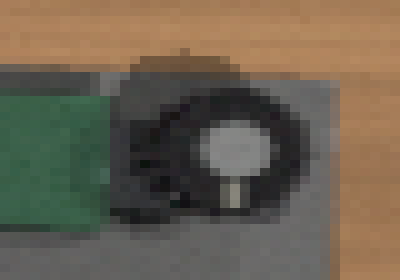

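View pics/knob_s.png

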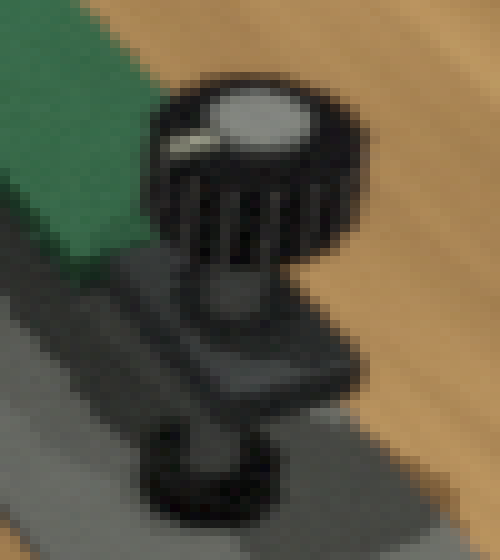

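```bash
python3 - <<'E'
from h import *
t=load('top0'); s=load('side0')
p=tri(t,(408.5,203.8),s,(371,244.8)); print('knob top',p, onz(t,(408.5,203.8),145),onz(s,(371,244.8),145))
# shelf ends in two views: +y-end & -y corner tri
h=cv2.cvtColor(s['frame'],cv2.COLOR_RGB2HSV)
im=cv2.resize(s['frame'][180:280,295:375,::-1],None,fx=6,fy=6,interpolation=cv2.INTER_NEAREST);cv2.imwrite('pics/sh_s.png',im)
im=cv2.resize(t['frame'][180:225,280:425,::-1],None,fx=5,fy=5,interpolation=cv2.INTER_NEAREST);cv2.imwrite('pics/sh_t.png',im)
E
```

```text
knob top (array([ 537.5140873 , -239.59946516,  149.88416525]), np.float64(3.3383322395737145)) [ 536.52067315 -239.79989334  145.        ] [ 542.34545488 -235.73986568  145.        ]
```

View pics/sh_s.png

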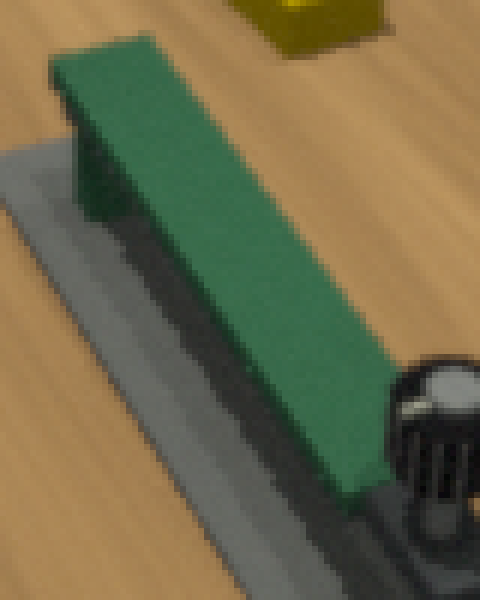

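View pics/sh_t.png

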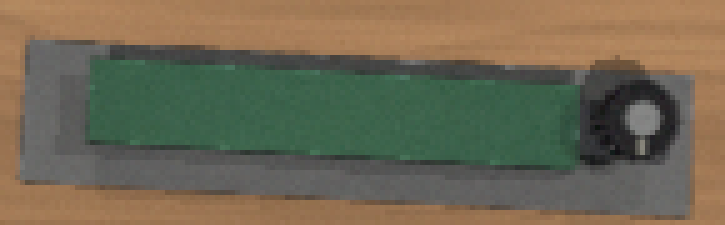

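```bash
python3 - <<'E'
from h import *
t=load('top0'); s=load('side0')
for a,b in [((298,191.4),(320.3,186.2)),((297.6,208.6),(303.4,190)),((395.4,213.6),(352,261.7))]: print(tri(t,a,s,b))
E
```

```text
(array([574.8017658 ,  74.34048446,  87.9243245 ]), np.float64(4.537839518033679))
(array([523.92760622,  74.10188899,  90.31232755]), np.float64(5.064375756035528))
(array([ 513.43156887, -213.09307776,   87.86620129]), np.float64(1.6177454682462256))
```

>>> {"op": "drive_tool", "data": {"increments": [[[0.1, -0.1, 0, 10, 1], [0.2, -0.2, 0, 20, 1], [0.3, -0.295, 0, 28.7, 1], [0.3, -0.295, 0, 28.7, 1], [0.3, -0.295, 0, 28.7, 1], [0.3, -0.295, 0, 28.7, 1], [0.3, -0.295, 0, 28.7, 1], [0.3, -0.295, 0, 28.7, 1], [0.3, -0.295, 0, 28.7, 1], [0.3, -0.295, -0.05, 28.7, 1], [0.3, -0.295, -0.1, 28.7, 1], [0.3, -0.295, -0.1, 28.7, 1]]]}}

```text
time: 1.65
eef_pos: [545.4, 331.2, 133.6]
orientation: [[-0.992, -0.123, -0.009], [-0.123, 0.992, -0.005], [0.01, -0.004, -1.0]]
contact_force: [-0.2, -0.6, 0.8]
width: 87.8
```

```bash
python3 - <<'E'
from h import *
st=robot.state(); print(st['eef_pos'],st['orientation'],st['time'],st['contact_force']); snap('wrist','wrist1')
E
```

```text
[545.4291994  331.24503641 133.5700308 ] [[-0.99236835 -0.12294689 -0.00944082]
 [-0.12290506  0.99240638 -0.00489168]
 [ 0.00997055 -0.00369402 -0.99994347]] 1.65 [-0.15632689 -0.62291834  0.8379128 ]
```

View pics/wrist1.png

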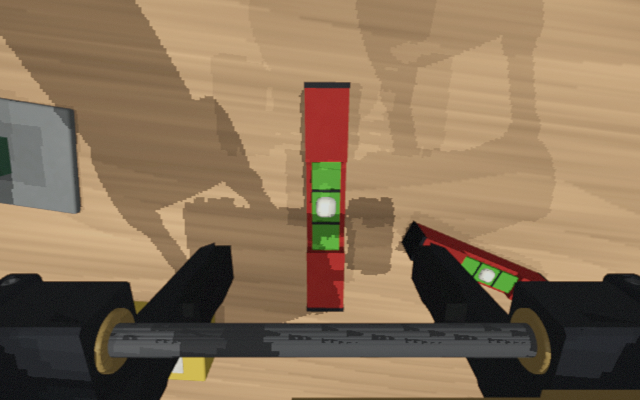

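```bash
cat >> h.py <<'E'
def wray(c,st,uv):
    T=c['tool_from_camera']; d=np.linalg.inv(c['mtx'])@np.array([uv[0],uv[1],1.]); R=st['orientation']
    return st['eef_pos']+R@T[:3,3], R@(T[:3,:3]@d)
def wz(c,st,uv,z):
    o,d=wray(c,st,uv); return o+d*(z-o[2])/d[2]
E
python3 - <<'E'
from h import *
c=load('wrist1'); st=robot.state(); st['eef_pos']=np.array([545.43,331.25,133.57])
for uv in [(326,206),(327,84),(325,310),(328,83),(305,86),(350,86),(307,308),(343,308)]: print(uv,wz(c,st,uv,45).round(1))
E
```

```text
(326, 206) [547.3 332.9  45. ]
(327, 84) [462.2 322.6  45. ]
(325, 310) [638.  343.7  45. ]
(328, 83) [461.5 323.2  45. ]
(305, 86) [465.2 308.3  45. ]
(350, 86) [461.6 337.9  45. ]
(307, 308) [638.  328.7  45. ]
(343, 308) [634.2 358.1  45. ]
```

>>> {"op": "drive_tool", "data": {"increments": [[[0, 0.001, -0.04, 0, 1], [0, 0.001, -0.08, 0, 1], [0, 0.001, -0.11, 0, 1], [0, 0.001, -0.118, 0, 1], [0, 0.001, -0.12, 0, 1], [0, 0.001, -0.12, 0, 1]]]}}

```text
time: 2.45
eef_pos: [551.8, 334.0, 21.0]
orientation: [[-0.993, -0.121, 0.003], [-0.121, 0.993, 0.002], [-0.003, 0.001, -1.0]]
contact_force: [0.0, -0.2, 0.5]
width: 88.1
```

>>> {"op": "drive_tool", "data": {"increments": [[[-0.001, 0, -0.005, 0, 1], [-0.001, 0, -0.006, 0, 0.2], [-0.001, 0, -0.006, 0, -0.5], [-0.001, 0, -0.006, 0, -0.8], [-0.001, 0, -0.006, 0, -0.8], [-0.001, 0, -0.006, 0, -0.8], [-0.001, 0, -0.006, 0, -0.8], [-0.001, 0, -0.006, 0, -0.8]]], "squeeze": 25}}

```text
time: 3.45
eef_pos: [549.3, 333.0, 12.8]
orientation: [[-0.993, -0.121, 0.0], [-0.121, 0.993, 0.0], [-0.0, 0.0, -1.0]]
contact_force: [0.5, 0.2, -0.4]
width: 29.8
```

>>> {"op": "drive_tool", "data": {"increments": [[[0, 0, 0.02, 0, -0.8], [0, 0, 0.06, 0, -0.8], [0, 0, 0.11, 0, -0.8], [0, 0, 0.16, 0, -0.8], [0, 0, 0.18, -5, -0.8], [0, -0.02, 0.18, -14, -0.8], [0, -0.05, 0.18, -23, -0.8], [-0.002, -0.09, 0.18, -32, -0.8], [-0.003, -0.13, 0.18, -41, -0.8], [-0.005, -0.17, 0.18, -50, -0.8], [-0.005, -0.21, 0.18, -59, -0.8], [-0.005, -0.25, 0.18, -68, -0.8], [-0.005, -0.29, 0.18, -77, -0.8], [-0.005, -0.33, 0.18, -86, -0.8], [-0.005, -0.36, 0.18, -93, -0.8], [-0.005, -0.375, 0.18, -97, -0.8], [-0.005, -0.382, 0.18, -98.9, -0.8], [-0.005, -0.382, 0.18, -98.9, -0.8], [-0.005, -0.382, 0.18, -98.9, -0.8], [-0.005, -0.382, 0.18, -98.9, -0.8]]]}}

```text
time: 5.95
eef_pos: [544.2, -48.4, 192.7]
orientation: [[0.033, 0.999, -0.0], [0.999, -0.033, 0.0], [0.0, -0.0, -1.0]]
contact_force: [-0.2, 0.0, -3.1]
width: 29.6
```

```bash
python3 - <<'E'
from h import *
st=robot.state(); print(st['eef_pos'],st['orientation'],st['time'],st['contact_force']); snap('side','side2'); snap('top','top2'); snap('wrist','wrist2')
a=cv2.imread('pics/side2.png')[100:300,200:440]; b=cv2.imread('pics/top2.png')[140:260,240:440]
cv2.imwrite('pics/cmp2.png',np.vstack([cv2.resize(a,(640,533))[100:400],cv2.resize(b,(640,384))[:290]]))
E
```

```text
[544.20142407 -48.40956119 192.71127494] [[ 3.28728753e-02  9.99459532e-01 -1.37534102e-04]
 [ 9.99459529e-01 -3.28728528e-02  1.62503015e-04]
 [ 1.57894049e-04 -1.42801710e-04 -9.99999977e-01]] 5.95 [-0.1993613   0.00448469 -3.10505714]
```

View pics/cmp2.png

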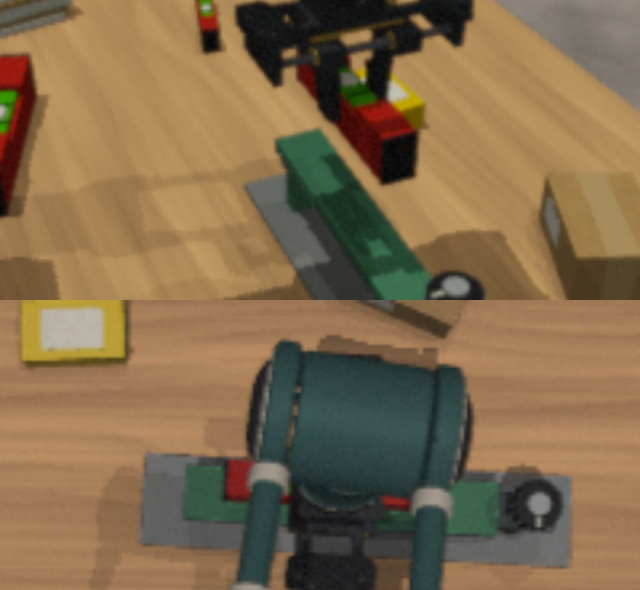

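View pics/wrist2.png

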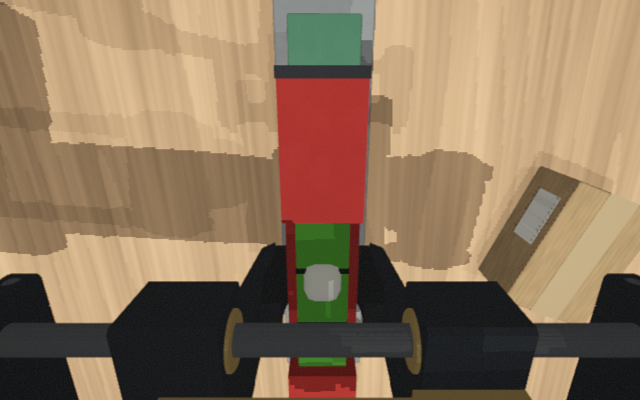

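The level hangs level in the jaws over the shelf, with about 90 mm still to go. The wrist view shows the shelf's +y end at (287–362, 14), which I use to check the sideways alignment.

```bash
python3 - <<'E'
from h import *
c=load('wrist2'); st=robot.state()
for uv in [(288,15),(361,15),(288,60),(361,60)]: print(uv,wz(c,st,uv,91).round(1))
for uv in [(275,78),(370,78),(281,218),(364,218)]: print('level',wz(c,st,uv,192.7-12.8+45).round(1))
E
```

```text
(288, 15) [525.   75.3  91. ]
(361, 15) [572.8  73.8  91. ]
(288, 60) [523.2  47.9  91. ]
(361, 60) [573.   46.3  91. ]
level [531.2  34.9 224.9]
level [561.4  33.9 224.9]
level [529.7 -13.1 224.9]
level [559.9 -14.1 224.9]
```

>>> {"op": "drive_tool", "data": {"increments": [[[0.001, 0, -0.03, 0, -0.8], [0.001, 0, -0.06, 0, -0.8], [0.001, 0, -0.078, 0, -0.8], [0.001, 0, -0.083, 0, -0.8], [0.001, 0, -0.085, 0, -0.8], [0.001, 0, -0.086, 0, -0.8], [0.001, 0, -0.086, 0, -0.8]]]}}

```text
time: 6.98
eef_pos: [546.0, -49.2, 107.6]
orientation: [[0.034, 0.999, 0.002], [0.999, -0.034, -0.0], [-0.0, 0.002, -1.0]]
contact_force: [-0.5, 0.4, -3.0]
width: 29.8
```

>>> {"op": "drive_tool", "data": {"increments": [[[0, 0, -0.001, 0, -0.8], [0, 0, -0.002, 0, -0.8], [0, 0, -0.002, 0, -0.8]]]}}

```text
time: 7.35
eef_pos: [545.1, -49.1, 104.6]
orientation: [[0.034, 0.999, -0.0], [0.999, -0.034, 0.0], [-0.0, -0.0, -1.0]]
contact_force: [0.4, 0.4, -3.0]
width: 29.7
```

>>> {"op": "drive_tool", "data": {"increments": [[[0, 0, -0.001, 0, -0.8], [0, 0, -0.001, 0, -0.8]]]}}

```text
time: 7.6
eef_pos: [545.1, -49.1, 103.5]
orientation: [[0.034, 0.999, -0.0], [0.999, -0.034, 0.0], [0.0, -0.0, -1.0]]
contact_force: [-1.2, 0.4, -2.9]
width: 29.9
```

>>> {"op": "drive_tool", "data": {"increments": [[[0, 0, -0.001, 0, -0.8], [0, 0, -0.001, 0, -0.8]]]}}

```text
time: 7.85
eef_pos: [545.1, -49.1, 102.6]
orientation: [[0.034, 0.999, -0.0], [0.999, -0.034, 0.0], [-0.0, -0.0, -1.0]]
contact_force: [0.0, 0.3, -3.0]
width: 29.9
```

>>> {"op": "drive_tool", "data": {"increments": [[[0, 0, -0.0007, 0, -0.8], [0, 0, -0.0007, 0, -0.8]]]}}

```text
time: 8.1
eef_pos: [545.3, -49.1, 102.1]
orientation: [[0.034, 0.999, 0.0], [0.999, -0.034, -0.0], [-0.0, 0.0, -1.0]]
contact_force: [-0.2, 0.0, -2.5]
width: 29.8
```

>>> {"op": "drive_tool", "data": {"increments": [[[0, 0, -0.0007, 0, -0.8], [0, 0, -0.0007, 0, -0.8]]]}}

```text
time: 8.35
eef_pos: [545.4, -49.3, 101.6]
orientation: [[0.034, 0.999, 0.0], [0.999, -0.034, -0.0], [-0.0, 0.0, -1.0]]
contact_force: [-1.2, -0.2, -0.2]
width: 29.9
```

>>> {"op": "drive_tool", "data": {"increments": [[[0, 0, -0.0006, 0, -0.8], [0, 0, -0.0006, 0, -0.6], [0, 0, -0.0006, 0, -0.2], [0, 0, -0.0006, 0, 0.2], [0, 0, -0.0006, 0, 0.6], [0, 0, -0.0006, 0, 0.6], [0, 0, 0.03, 0, 0.6], [0, 0, 0.07, 0, 0.6], [0, 0, 0.11, 0, 0.6], [0, 0, 0.11, 0, 0.6], [0, 0, 0.11, 0, 0.6], [0, 0, 0.11, 0, 0.6], [0, 0, 0.11, 0, 0.6], [0, 0, 0.11, 0, 0.6]]]}}

```text
time: 10.1
eef_pos: [544.8, -49.0, 210.3]
orientation: [[0.034, 0.999, -0.002], [0.999, -0.034, 0.0], [0.0, -0.002, -1.0]]
contact_force: [0.1, -0.9, 0.4]
width: 70.5
```

```bash
python3 - <<'E'
from h import *
st=robot.state(); print(st['eef_pos'],st['orientation'],st['time'],st['contact_force']); snap('wrist','wrist3'); snap('side','side3')
a=cv2.imread('pics/side3.png')[140:300,260:420]
cv2.imwrite('pics/s3c.png',cv2.resize(a,(600,600)))
E
```

```text
[544.78036289 -49.04928335 210.34134811] [[ 3.42358754e-02  9.99412391e-01 -1.66635158e-03]
 [ 9.99413762e-01 -3.42355086e-02  2.48158384e-04]
 [ 1.90964171e-04 -1.67387062e-03 -9.99998581e-01]] 10.1 [ 0.11070564 -0.88955576  0.39910134]
```

View pics/wrist3.png

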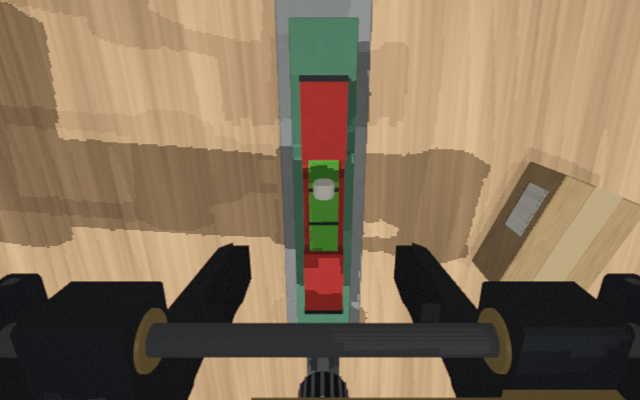

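View pics/s3c.png

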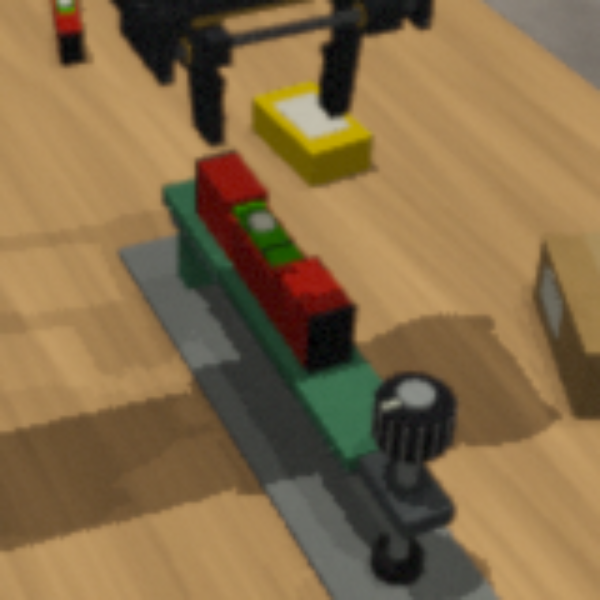

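```bash
cat >> h.py <<'E'
def bubble(c,st,z=134,box=(295,120,355,300)):
    x0,y0,x1,y1=box; im=c['frame'][y0:y1,x0:x1]; h=cv2.cvtColor(im,cv2.COLOR_RGB2HSV)
    g=((h[...,0]>40)&(h[...,0]<75)&(h[...,1]>140)&(h[...,2]>50)); w=(h[...,1]<40)&(h[...,2]>120)
    rows=np.nonzero(g.sum(1)>=8)[0]; n,l,s,ce=cv2.connectedComponentsWithStats(w.astype(np.uint8))
    cand=[i for i in range(1,n) if s[i][4]>60 and rows.min()-3<=ce[i][1]<=rows.max()+3]
    i=max(cand,key=lambda i:s[i][4]); u=ce[i][0]+x0
    r0,r1=rows.min()+y0-.5,rows.max()+y0+.5; b=s[i]; bt,bb=b[1]+y0-.5,b[1]+b[3]+y0-.5
    Y=[wz(c,st,(u,v),z)[:2] for v in (r0,r1,bt,bb)]
    d=(Y[0]-Y[1])/np.linalg.norm(Y[0]-Y[1]); 
    print('vial px',r0,r1,'bubble px',bt,bb,'vial len',np.linalg.norm(Y[0]-Y[1]),'bub len',(Y[2]-Y[3])@d,'offset mm (+ toward top of image)',((Y[2]+Y[3])-(Y[0]+Y[1]))@d/2,'mid',(Y[0]+Y[1])/2)
E
python3 - <<'E'
from h import *
bubble(load('wrist3'),robot.state())
s=robot.state();c=load('wrist3');print(wz(c,s,(324,385),145))
E
```

```text
vial px 160.5 250.5 bubble px 178.5 199.5 vial len 67.68606037847364 bub len 15.247578416414457 offset mm (+ toward top of image) 13.644335496904999 mid [544.99136894 -51.30811108]
[ 540.6465356  -202.17544612  145.        ]
```

>>> {"op": "drive_tool", "data": {"increments": [[[-0.001, -0.05, 0, 0, 1], [-0.004, -0.11, 0, 0, 1], [-0.007, -0.165, 0, 0, 1], [-0.007, -0.19, 0, 0, 1], [-0.007, -0.19, 0, 0, 1], [-0.007, -0.19, 0, 0, 1], [-0.007, -0.19, 0, 0, 1]]]}}

```text
time: 11.08
eef_pos: [538.3, -237.9, 211.3]
orientation: [[0.033, 0.999, -0.0], [0.999, -0.033, 0.0], [0.0, -0.0, -1.0]]
contact_force: [0.2, 0.5, 0.1]
width: 88.3
```

```bash
python3 - <<'E'
from h import *
st=robot.state(); print(st['eef_pos'],st['time'],st['contact_force'],st['qpos']); c=snap('wrist','wrist4')
h=cv2.cvtColor(c['frame'],cv2.COLOR_RGB2GRAY)
E
```

```text
[ 538.3283644  -237.89071051  211.25827073] 11.075 [0.24543025 0.50395985 0.06811128] [-4.58582791e-01  1.20811071e-01  1.82469967e+00  2.96735829e-04
  1.19633908e+00 -4.25813402e-01]
```

View pics/wrist4.png

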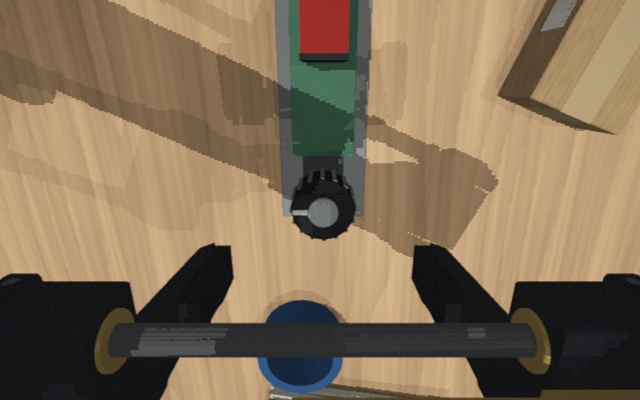

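```bash
python3 - <<'E'
from h import *
c=load('wrist4');st=robot.state()
for z in(143,145,148):print(wz(c,st,(322.5,212),z))
print(wz(c,st,(291,212),145),wz(c,st,(356,212),145))
t=load('top0')
o1,d1=wray(c,st,(322.5,212));o2,d2=ray(t,(408.5,203.8))
s=np.linalg.lstsq(np.c_[d1,-d2],o2-o1,rcond=None)[0];print('tri',o1+d1*s[0],o2+d2*s[1])
E
```

```text
[ 537.7094846 -240.0809253  143.       ]
[ 537.73404557 -239.29411028  145.        ]
[ 537.77088701 -238.11388776  148.        ]
[ 516.48833504 -238.62847532  145.        ] [ 560.32353481 -240.00184627  145.        ]
tri [ 537.67421792 -241.21070003  140.12823294] [ 537.04061077 -240.82300757  139.98349281]
```

>>> {"op": "drive_tool", "data": {"increments": [[[0, -0.001, -0.03, 0, 1], [0, -0.001, -0.06, 0, 1], [0, -0.001, -0.082, 0, 1], [0, -0.001, -0.09, 0, 1], [0, -0.001, -0.092, 0, 1], [0, -0.001, -0.092, 0, 1]]]}}

```text
time: 11.88
eef_pos: [539.0, -240.2, 120.3]
orientation: [[0.034, 0.999, 0.001], [0.999, -0.034, -0.001], [-0.001, 0.002, -1.0]]
contact_force: [-0.8, -0.8, -0.1]
width: 87.7
```

Now I'll close on the knob.

>>> {"op": "drive_tool", "data": {"increments": [[[0, 0, -0.001, 0, 0.5], [0, 0, -0.001, 0, 0.2], [0, 0, -0.001, 0, -0.2], [0, 0, -0.001, 0, -0.2], [0, 0, -0.001, 0, -0.2], [0, 0, -0.001, 0, -0.2]]], "squeeze": 25}}

```text
time: 12.62
eef_pos: [538.7, -240.2, 118.4]
orientation: [[0.034, 0.999, 0.001], [0.999, -0.034, -0.0], [-0.0, 0.001, -1.0]]
contact_force: [2.0, -0.8, -1.1]
width: 43.3
```

>>> {"op": "drive_tool", "data": {"increments": [[[0, 0, 0, -8, -0.2], [0, 0, 0, -16, -0.2], [0, 0, 0, -24, -0.2], [0, 0, 0, -32, -0.2], [0, 0, 0, -40, -0.2], [0, 0, 0, -48, -0.2], [0, 0, 0, -56, -0.2], [0, 0, 0, -64, -0.2], [0, 0, 0, -72, -0.2], [0, 0, 0, -80, -0.2], [0, 0, 0, -88, -0.2], [0, 0, 0, -95, -0.2], [0, 0, 0, -100, -0.2], [0, 0, 0, -102, -0.2], [0, 0, 0, -102, -0.2], [0, 0, 0, -102, -0.2]]]}}

```text
time: 14.62
eef_pos: [535.9, -236.5, 118.3]
orientation: [[0.97, -0.241, -0.006], [-0.241, -0.97, 0.007], [-0.007, -0.005, -1.0]]
contact_force: [-5.3, 10.9, 8.0]
width: 43.3
```

```bash
python3 - <<'E'
from h import *
st=robot.state(); print(st['time'],st['contact_force'],st['ft_torque'],st['qpos']); snap('side','side5'); snap('top','top5')
a=cv2.imread('pics/side5.png')[140:300,260:420]; b=cv2.imread('pics/top5.png')[160:240,270:430]
cv2.imwrite('pics/c5.png',np.hstack([cv2.resize(a,(400,400)),cv2.resize(b,(400,400))]))
E
```

```text
14.625 [-5.29094326 10.8789714   7.97659014] [1.62865902 1.05160228 0.0062107 ] [-0.46007818  0.20525036  1.91013353  0.00386813  1.03427269  1.35257178]
```

View pics/c5.png

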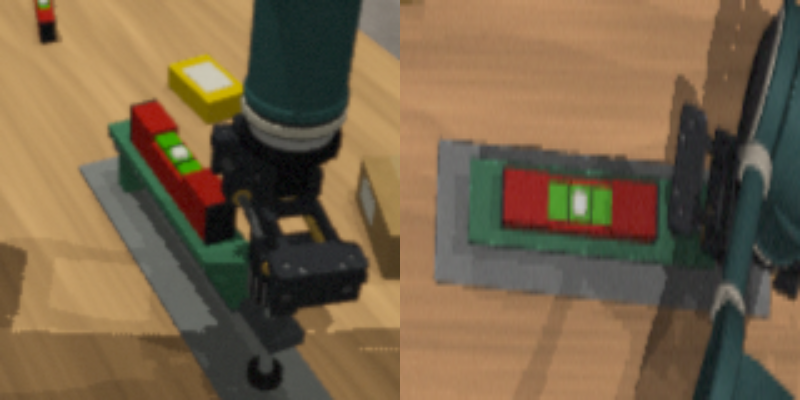

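>>> {"op": "drive_tool", "data": {"increments": [[[0, 0, 0, 0, 0.1], [0, 0, 0, 0, 0.3], [0, 0, 0, 0, 0.4], [0, 0, 0.02, 0, 0.4], [0, 0, 0.06, 0, 0.4], [0, 0, 0.1, 0, 0.4], [0.002, 0.03, 0.11, 4, 0.4], [0.004, 0.08, 0.11, 8, 0.6], [0.006, 0.13, 0.11, 12, 0.8], [0.007, 0.17, 0.11, 12, 1], [0.007, 0.19, 0.11, 12, 1], [0.007, 0.19, 0.11, 12, 1], [0.007, 0.19, 0.11, 12, 1], [0.007, 0.19, 0.11, 12, 1]]]}}

```text
time: 16.48
eef_pos: [545.3, -51.4, 228.3]
orientation: [[0.999, -0.036, -0.0], [-0.036, -0.999, -0.0], [-0.0, 0.0, -1.0]]
contact_force: [-1.4, -1.0, -1.0]
width: 88.2
```

```bash
python3 - <<'E'
from h import *
st=robot.state(); print(st['eef_pos'],st['orientation'],st['time'],st['contact_force'],st['qpos']); snap('wrist','wrist6'); snap('side','side6')
a=cv2.imread('pics/side6.png')[140:300,260:420]
cv2.imwrite('pics/s6c.png',cv2.resize(a,(600,600)))
E
```

```text
[545.28454792 -51.39399476 228.30156622] [[ 9.99359096e-01 -3.57963663e-02 -1.33821048e-04]
 [-3.57964154e-02 -9.99359029e-01 -3.84561271e-04]
 [-1.19969377e-04  3.89105117e-04 -9.99999917e-01]] 16.475 [-1.43989476 -1.03915128 -1.02753997] [-1.39204108e-01  3.04733780e-02  1.88942525e+00 -4.25036268e-04
  1.22177322e+00  1.46754163e+00]
```

View pics/wrist6.png

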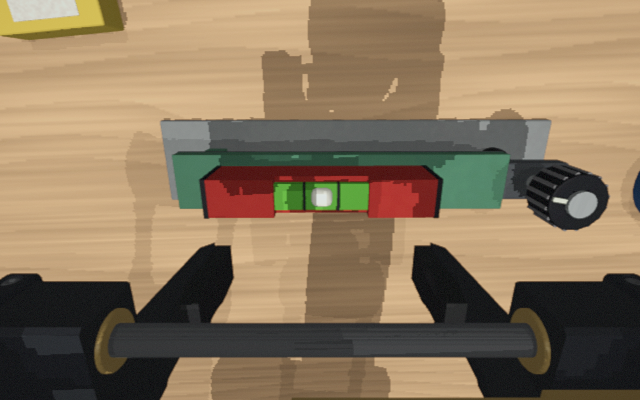

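View pics/s6c.png

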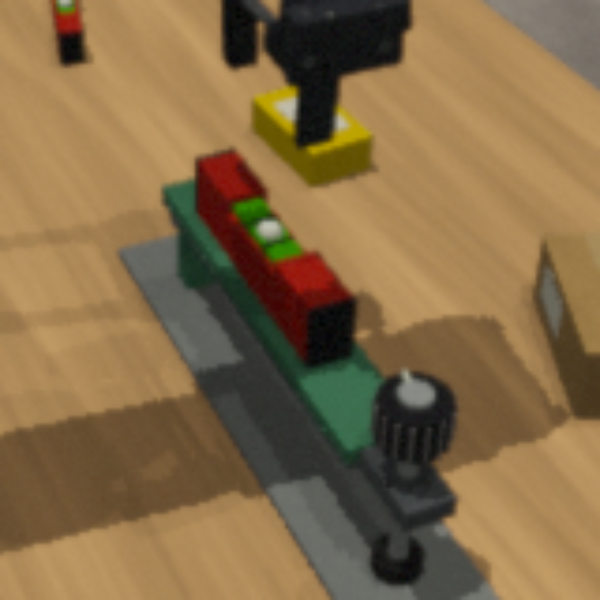

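The bubble, at (321,197), sits centred between the lines at about x = 304 and 339. The level stands untouched. Next I'll find its centre so the two open fingertips can press on both red tops.

```bash
python3 - <<'E'
from h import *
c=load('wrist6');st=robot.state()
h=cv2.cvtColor(c['frame'],cv2.COLOR_RGB2HSV);g=c['frame'][190:205,270:372].astype(int).mean(0);print(g[:, 1].astype(int), g[:,0].astype(int))
for z in(134,):
  for uv in [(321.5,197),(275,197),(369.5,197),(205,215),(440,215),(205,182),(440,182)]:print(uv,wz(c,st,uv,z).round(1))
t=snap('top','top6')
cv2.imwrite('pics/t6.png',cv2.resize(t['frame'][170:230,280:430,::-1],None,fx=5,fy=5))
E
```

```text
[ 44  43  40  61 127 166 169 169 169 168 169 169 175 183 181 174 158 126
 120 121 121 121 121 121 121 121 121 121 121 121 122 118  95  48  31  80
 117 124 123 123 122 124 134 147 153 158 192 219 219 218 218 218 218 219
 220 220 213 201 196 189 177 164 163 168 169 169 149  86  42  71 136 168
 168 168 168 167 167 167 168 167 167 167 167 167 167 167 167 167 166 167
 166 166 166 166 166 167 167 157 114  48  45  48] [147 150 142 113  83  91  95  96  96  95  95  95  99 105 104  98  86  65
  61  61  62  62  62  62  62  62  62  62  62  61  62  60  48  31  25  41
  58  63  62  62  66  92 127 147 153 158 190 215 216 215 215 214 214 215
 217 217 211 202 196 189 176 147 111  94  94  94  83  55  40  44  71  94
  94  94  94  93  93  94  94  93  93  93  93  92  93  92  92  93  92  93
  92  92  92  92  92  92  91  88  94 133 160 161]
(321.5, 197) [545.5 -52.5 134. ]
(275, 197) [546.8 -17.5 134. ]
(369.5, 197) [544.3 -88.6 134. ]
(205, 215) [534.1  37.1 134. ]
(440, 215) [ 527.8 -142.7  134. ]
(205, 182) [560.3  33.3 134. ]
(440, 182) [ 554.2 -140.7  134. ]
```

>>> {"op": "drive_tool", "data": {"increments": [[[0, -0.001, -0.03, 0, 1], [0, -0.001, -0.06, 0, 1], [0, -0.001, -0.076, 0, 1], [0, -0.001, -0.084, 0, 1], [0, -0.001, -0.086, 0, 1], [0, -0.001, -0.086, 0, 1], [0, -0.001, -0.086, 0, 1]]]}}

```text
time: 17.5
eef_pos: [546.0, -51.2, 143.3]
orientation: [[0.999, -0.034, 0.002], [-0.034, -0.999, -0.0], [0.002, 0.0, -1.0]]
contact_force: [-0.3, -0.3, 0.2]
width: 88.2
```

>>> {"op": "drive_tool", "data": {"increments": [[[0, 0, -0.001, 0, 1], [0, 0, -0.002, 0, 1], [0, 0, -0.003, 0, 1], [0, 0, -0.003, 0, 1]]]}}

```text
time: 18.0
eef_pos: [545.1, -51.1, 139.1]
orientation: [[0.999, -0.034, -0.0], [-0.034, -0.999, 0.0], [-0.0, -0.0, -1.0]]
contact_force: [-0.4, 0.2, -0.7]
width: 87.9
```

>>> {"op": "drive_tool", "data": {"increments": [[[0, 0, -0.001, 0, 1], [0, 0, -0.001, 0, 1]]]}}

```text
time: 18.25
eef_pos: [545.1, -51.1, 138.2]
orientation: [[0.999, -0.034, -0.0], [-0.034, -0.999, 0.0], [-0.0, -0.0, -1.0]]
contact_force: [1.1, 0.0, 0.2]
width: 88.0
```

>>> {"op": "drive_tool", "data": {"increments": [[[0, 0, -0.001, 0, 1], [0, 0, -0.001, 0, 1]]]}}

```text
time: 18.5
eef_pos: [545.2, -51.1, 137.2]
orientation: [[0.999, -0.034, -0.0], [-0.034, -0.999, 0.0], [-0.0, -0.0, -1.0]]
contact_force: [-0.4, -0.8, -1.1]
width: 88.0
```

>>> {"op": "drive_tool", "data": {"increments": [[[0, 0, -0.0007, 0, 1], [0, 0, -0.0007, 0, 1]]]}}

```text
time: 18.75
eef_pos: [545.2, -51.1, 136.5]
orientation: [[0.999, -0.034, -0.0], [-0.034, -0.999, 0.0], [-0.0, -0.0, -1.0]]
contact_force: [0.0, -0.1, 0.1]
width: 88.0
```

>>> {"op": "drive_tool", "data": {"increments": [[[0, 0, -0.0006, 0, 1], [0, 0, -0.0006, 0, 1]]]}}

```text
time: 19.0
eef_pos: [545.2, -51.1, 135.9]
orientation: [[0.999, -0.034, -0.0], [-0.034, -0.999, 0.0], [-0.0, -0.0, -1.0]]
contact_force: [-0.4, -0.6, -0.3]
width: 88.5
```

>>> {"op": "drive_tool", "data": {"increments": [[[0, 0, -0.0005, 0, 1], [0, 0, -0.0005, 0, 1]]]}}

```text
time: 19.25
eef_pos: [545.3, -51.1, 135.7]
orientation: [[0.999, -0.034, 0.0], [-0.034, -0.999, -0.0], [0.0, 0.0, -1.0]]
contact_force: [-0.1, 0.4, 0.8]
width: 88.3
```

>>> {"op": "drive_tool", "data": {"increments": [[[0, 0, -0.0005, 0, 1], [0, 0, -0.0005, 0, 1]]]}}

```text
time: 19.5
eef_pos: [545.4, -51.1, 135.6]
orientation: [[0.999, -0.034, 0.0], [-0.034, -0.999, -0.0], [0.0, 0.0, -1.0]]
contact_force: [-2.3, 0.9, 5.5]
width: 88.1
```

>>> {"op": "drive_tool", "data": {"increments": [[[0, 0, -0.0005, 0, 1], [0, 0, -0.0005, 0, 1], [0, 0, -0.0005, 0, 1], [0, 0, -0.0005, 0, 1], [0, 0, -0.0005, 0, 1], [0, 0, -0.0005, 0, 1], [0, 0, -0.0005, 0, 1], [0, 0, -0.0005, 0, 1]]]}}

```text
time: 20.5
eef_pos: [545.4, -51.1, 135.7]
orientation: [[0.999, -0.034, 0.0], [-0.034, -0.999, -0.0], [0.0, 0.0, -1.0]]
contact_force: [-3.2, 1.7, 7.3]
width: 88.1
```

```bash
python3 - <<'E'
from h import *
for i in range(4):
    st=robot.state(); print(st['eef_pos'],st['time'],st['contact_force'],st['ft_torque']); c=snap(['wrist','side','top','side'][i],'p7_%d'%i)
a=cv2.imread('pics/p7_3.png')[140:240,280:380]; b=cv2.imread('pics/p7_0.png')[100:400,160:480]
cv2.imwrite('pics/c7.png',np.hstack([cv2.resize(a,(400,400)),cv2.resize(b,(400,400))]))
E
```

```text
[545.43378652 -51.12745422 135.65736603] 20.5 [-3.18788749  1.72867177  7.30651799] [-0.21158496  0.70736092 -0.12196255]
[545.4121257  -51.13799861 135.65645203] 20.55 [-3.56688158  1.37225238  7.72733216] [-0.12881972  0.71928797 -0.1559548 ]
[545.42368392 -51.13038717 135.66724174] 20.6 [-3.20333376  2.03765232  8.01871477] [-0.10777935  0.73068799 -0.14882122]
[545.43576995 -51.12128208 135.66659238] 20.65 [-2.67451681  0.33726461  8.5880939 ] [-0.17889612  0.76631372 -0.12283668]
```

View pics/c7.png

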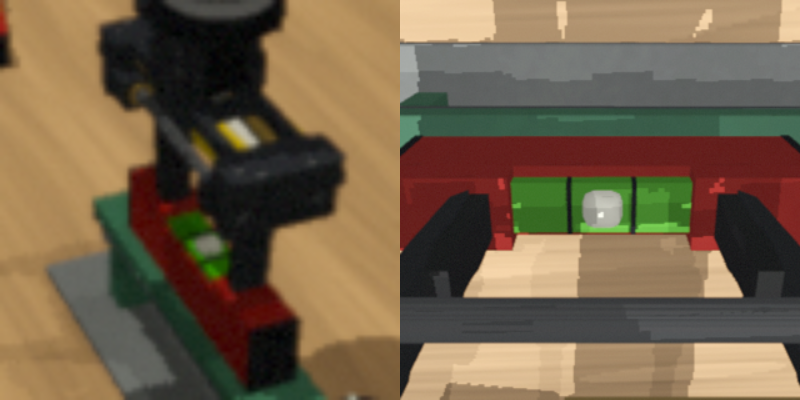

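The bubble stays between the lines while pressing at about 8 N. I'll add a touch more, let it settle, check again and hand in.

>>> {"op": "drive_tool", "data": {"increments": [[[0, 0, -0.0002, 0, 1], [0, 0, -0.0002, 0, 1], [0, 0, -0.0002, 0, 1], [0, 0, -0.0002, 0, 1], [0, 0, -0.0002, 0, 1], [0, 0, -0.0002, 0, 1], [0, 0, -0.0002, 0, 1], [0, 0, -0.0002, 0, 1], [0, 0, -0.0002, 0, 1], [0, 0, -0.0002, 0, 1], [0, 0, -0.0002, 0, 1], [0, 0, -0.0002, 0, 1]]]}}

```text
time: 22.2
eef_pos: [545.4, -51.1, 135.6]
orientation: [[0.999, -0.034, 0.0], [-0.034, -0.999, -0.0], [0.0, 0.0, -1.0]]
contact_force: [-5.3, 1.5, 8.5]
width: 88.1
```

```bash
python3 - <<'E'
from h import *
for i in range(4):
    c=snap('wrist','p8_%d'%i); st=robot.state(); print(st['time'],st['contact_force'],st['eef_pos'])
cv2.imwrite('pics/c8.png',cv2.resize(cv2.imread('pics/p8_3.png')[210:300,220:420],None,fx=4,fy=4))
E
```

```text
22.25 [-3.55657537  0.74274363  8.78111472] [545.4424351  -51.12970884 135.65558611]
22.3 [-3.69296507  1.87845977  9.28582321] [545.45560799 -51.11937469 135.66066438]
22.35 [-3.07055888  0.7992021   9.20177511] [545.43948001 -51.1183591  135.64516195]
22.4 [-4.33180231  0.51987821  7.87095645] [545.44871663 -51.13403228 135.64365281]
```

View pics/c8.png

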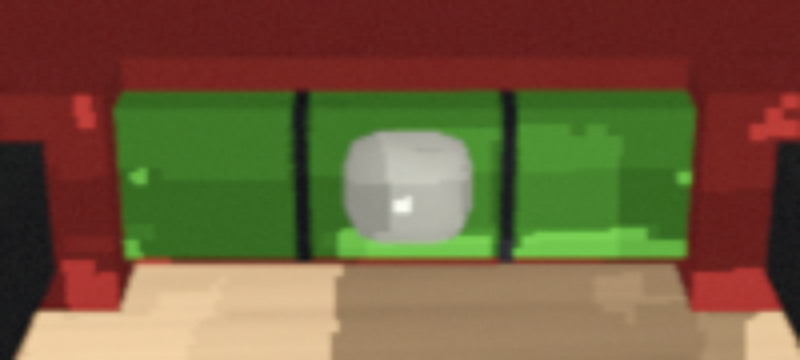

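```bash
python3 - <<'E'
from h import *
print(robot.hand_in()); st=robot.state(); print(st['time'],st['contact_force'])
E
```

```text
the job is handed in; nothing more can be done
None
the job is handed in; nothing more can be done
```

I handed the job in at about 22.4 s of the 72 s allowed, with the arm still pressing and the bubble between the lines. The station gave no verdict.

- **Level on the shelf:** I stood the middle-sized red level along the shelf and let go. Its bubble settled about 14 mm towards the hinge, so the shelf's knob end was low.
- **Levelling:** I turned the knob about 102° clockwise and released it. With the level untouched, the bubble settled within about 0.5 mm of the middle.
- **Pressing:** I pressed on both red tops with the open fingertips.
    - In the last picture the bubble was still well between the lines.
    - The wrist force read 8–9 N downward, about 11–12 N on the shelf with the level's weight. It also showed 3–5 N sideways; I left that, as the level was standing still.

The arm never went near the tape roll, carton or label box, but I did not measure their positions again at the end. The top and side views disagreed by 2–5 mm on individual points, so I used the wrist camera to fix the final positions of the level, shelf and knob. I opened no picture of the knob after pressing began, and checked the shelf's final slope only through the bubble.

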